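Find the loose heating insert of a tube warmer and hold its lid open

TASK

One of the three heating inserts of the tube warmer has worked loose at its clamping screw: when tapped it drops a few millimetres and stays down, while the other two sit firm. Gently tap the three wells from above on their knobs, one after the other from left to right, to find it; then lift the lid of the loose one at least halfway to upright, without pulling its insert up again, and finish while still holding the lid there against its closing spring, so that I can get at the screw. Keep the other two lids shut and leave the things around the warmer where they are.

Things in the scene. Friction and masses are not known exactly. Their poses are not given: they have to be found in the camera images.
- warmer: tube warmer fixed on the table: a light box 118 mm deep (x), 266 wide (y), 50 high, black control panel in front (-x, facing the robot). Origin: centre of its underside, z up, +y = left seen from the robot; turned up to 15 degrees. On it, in a row along y at 84 mm pitch, three outwardly identical wells, each with a black 72 mm square lid (top 78 mm above the table) hinged at its back (+x) edge
- knob_a (a point): centre of the bright metal barrel knob on the lid of one well (which of the three places varies): a lying cylinder 20 mm thick, 26 mm long along the warmer's y, on a 9 mm stem. Lid shut, the centre is 104 mm above the table and 26 mm above the lid's top, its top 10 mm higher; the hinge axis, parallel to the warmer's y, lies 50 mm behind (warmer +x) and 38 mm below it. Opening, the knob moves up and back on that arc
- knob_b (a point): centre of the bright metal barrel knob on the lid of one well (which of the three places varies): a lying cylinder 20 mm thick, 26 mm long along the warmer's y, on a 9 mm stem. Lid shut, the centre is 104 mm above the table and 26 mm above the lid's top, its top 10 mm higher; the hinge axis, parallel to the warmer's y, lies 50 mm behind (warmer +x) and 38 mm below it. Opening, the knob moves up and back on that arc
- knob_c (a point): centre of the bright metal barrel knob on the lid of one well (which of the three places varies): a lying cylinder 20 mm thick, 26 mm long along the warmer's y, on a 9 mm stem. Lid shut, the centre is 104 mm above the table and 26 mm above the lid's top, its top 10 mm higher; the hinge axis, parallel to the warmer's y, lies 50 mm behind (warmer +x) and 38 mm below it. Opening, the knob moves up and back on that arc
- lid_a (a joint): hinge of the lid that carries knob_a, rad: 0 shut, 1.45 fully open. A spring pulls it shut from anywhere: about 2 N at the knob to start it, 3 N at 1 rad; it never stays open by itself
- lid_b (a joint): hinge of the lid that carries knob_b, rad: 0 shut, 1.45 fully open. A spring pulls it shut from anywhere: about 2 N at the knob to start it, 3 N at 1 rad; it never stays open by itself
- lid_c (a joint): hinge of the lid that carries knob_c, rad: 0 shut, 1.45 fully open. A spring pulls it shut from anywhere: about 2 N at the knob to start it, 3 N at 1 rad; it never stays open by itself
- insert_a (a joint): how far the heating insert under knob_a (with its lid and knob) has sunk, m; 0 at the start. A clamped insert yields less than 1 mm to a tap. The loose one slips 7 mm down to its stop under 2 to 4 N and stays down, unless pulled up with more than about 13 N. Exactly one of the three is loose, in any of the three places
- insert_b (a joint): how far the heating insert under knob_b (with its lid and knob) has sunk, m; 0 at the start. A clamped insert yields less than 1 mm to a tap. The loose one slips 7 mm down to its stop under 2 to 4 N and stays down, unless pulled up with more than about 13 N. Exactly one of the three is loose, in any of the three places
- insert_c (a joint): how far the heating insert under knob_c (with its lid and knob) has sunk, m; 0 at the start. A clamped insert yields less than 1 mm to a tap. The loose one slips 7 mm down to its stop under 2 to 4 N and stays down, unless pulled up with more than about 13 N. Exactly one of the three is loose, in any of the three places
- place_left (a point): fixed point of the warmer: where the barrel knob's centre of the left well stands with its lid shut (left = +y)
- place_middle (a point): fixed point of the warmer: where the barrel knob's centre of the middle well stands with its lid shut
- place_right (a point): fixed point of the warmer: where the barrel knob's centre of the right well stands with its lid shut
- hex_key: loose steel L-shaped hex key, 5 mm bar, legs 85 and 28 mm, lying in front of the warmer; origin under the middle of its long leg
- slide_box: loose carton 55 x 85 x 32 mm, standing to the left of the warmer; origin at the centre of its underside
- jar_3: loose clear jar with a black screw cap, 43 mm across and 72 mm high, standing to the right of the warmer; origin at the centre of its underside
- jar_2: loose clear jar with a black screw cap, 43 mm across and 72 mm high, standing far to the left and back; origin at the centre of its underside
- blue_tip_rack: loose rack with a turquoise deck, 84 x 122 x 52 mm, standing far to the right; origin at the centre of its underside
- liner_pen: loose pen 142 mm long, 12 mm thick, lying behind the warmer; origin under its middle

How it is judged:
On the way, in this order (a step that is already met when the one before it is completed fails the run):
1. the left well is tapped (fingers press on it with more than 1 N) (((contact force between the fingers and insert_a above 1 N and horizontal distance between knob_a and place_left below 0.03 m) or (contact force between the fingers and insert_b above 1 N and horizontal distance between knob_b and place_left below 0.03 m) or (contact force between the fingers and insert_c above 1 N and horizontal distance between knob_c and place_left below 0.03 m))), for 0.05 s.
2. the middle well is tapped (fingers press on it with more than 1 N) (((contact force between the fingers and insert_a above 1 N and horizontal distance between knob_a and place_middle below 0.03 m) or (contact force between the fingers and insert_b above 1 N and horizontal distance between knob_b and place_middle below 0.03 m) or (contact force between the fingers and insert_c above 1 N and horizontal distance between knob_c and place_middle below 0.03 m))), for 0.05 s.
3. the right well is tapped (fingers press on it with more than 1 N) (((contact force between the fingers and insert_a above 1 N and horizontal distance between knob_a and place_right below 0.03 m) or (contact force between the fingers and insert_b above 1 N and horizontal distance between knob_b and place_right below 0.03 m) or (contact force between the fingers and insert_c above 1 N and horizontal distance between knob_c and place_right below 0.03 m))), for 0.05 s.
4. the lid of the loose well (the one whose insert has dropped) is held by the fingers at least halfway to upright (((value of joint insert_a above 0.002 m and value of joint lid_a above 0.7 rad and contact force between the fingers and lid_a above 0.5 N and velocity of joint lid_a between -0.15 and 0.15 rad/s) or (value of joint insert_b above 0.002 m and value of joint lid_b above 0.7 rad and contact force between the fingers and lid_b above 0.5 N and velocity of joint lid_b between -0.15 and 0.15 rad/s) or (value of joint insert_c above 0.002 m and value of joint lid_c above 0.7 rad and contact force between the fingers and lid_c above 0.5 N and velocity of joint lid_c between -0.15 and 0.15 rad/s))), for 0.2 s.
At the end, for the whole second after the job is handed in: The fingers hold the lid of the loose well still (slower than 0.15 rad/s) at more than 0.7 rad, with more than 0.5 N, its insert still down by more than 2 mm; the lids of the two firm wells are shut (under 0.1 rad); hex key, carton, both jars, tip rack and pen are within 30 mm of where they lay (((value of joint insert_a above 0.002 m and value of joint lid_a above 0.7 rad and contact force between the fingers and lid_a above 0.5 N and velocity of joint lid_a between -0.15 and 0.15 rad/s) or (value of joint insert_b above 0.002 m and value of joint lid_b above 0.7 rad and contact force between the fingers and lid_b above 0.5 N and velocity of joint lid_b between -0.15 and 0.15 rad/s) or (value of joint insert_c above 0.002 m and value of joint lid_c above 0.7 rad and contact force between the fingers and lid_c above 0.5 N and velocity of joint lid_c between -0.15 and 0.15 rad/s)) and (value of joint insert_a above 0.002 m or value of joint lid_a below 0.1 rad) and (value of joint insert_b above 0.002 m or value of joint lid_b below 0.1 rad) and (value of joint insert_c above 0.002 m or value of joint lid_c below 0.1 rad) and distance of each of hex_key, slide_box, jar_3, jar_2, blue_tip_rack, liner_pen from where it was at the start of the episode below 0.03 m); the arm keeps its last pose, push and grip.
It fails at once if a lid is opened more than 0.25 rad on a well whose insert has not dropped ((not (value of joint insert_a above 0.002 m) and value of joint lid_a above 0.25 rad) or (not (value of joint insert_b above 0.002 m) and value of joint lid_b above 0.25 rad) or (not (value of joint insert_c above 0.002 m) and value of joint lid_c above 0.25 rad)).
It fails at once if a well whose insert has not dropped is pressed or gripped with more than 35 N ((not (value of joint insert_a above 0.002 m) and contact force between the fingers and insert_a above 35 N) or (not (value of joint insert_b above 0.002 m) and contact force between the fingers and insert_b above 35 N) or (not (value of joint insert_c above 0.002 m) and contact force between the fingers and insert_c above 35 N)).
It fails at once if hex key, carton, a jar, tip rack or pen is pushed more than 30 mm from its place (distance of any of hex_key, slide_box, jar_3, jar_2, blue_tip_rack, liner_pen from where it was at the start of the episode above 0.03 m).
It also fails if it takes over 58 s, if anything falls off the work surface, if the arm or the gripper's body presses on something with over 40 N, if the wrist force passes 120 N, or if a joint passes its speed limit or range.

ROBOT

A 6-joint arm with a two-finger parallel gripper is mounted at the origin on a cart in front of the work surface, level with it; the furniture and walls round the work are solid. World frame = base frame: x ahead of the robot, y to its left, z up, the work surface at z = 0. Lengths are in m, angles in rad, forces in N, time in s.
With the tool pointing down it reaches from about 0.35 to 0.975 m from the base axis. Payload 4.9 kg.
Tool frame: the origin (TCP) lies at the very end of the fingers, on their centre line; the grasp point (between the pads) lies 19 mm behind it (manip.grip_depth is the distance from the TCP to the grasp point, in m); z points along the fingers, x is the direction in which the jaws open and shut, and the axes are right-handed (so a half turn about z gives the same grasp; the last joint's range is limited). The gripper opens to 85 mm and grips with 20 to 120 N. Pads are 22 mm wide; open, the fingers measure 114 mm over their backs; the gripper's body (76 mm by 85 mm) begins 54 mm behind the grasp point. The pads swing forward as they close: fully open they stand 13 mm farther back than shut.
Start: joints at [1.171, 0.053, 1.613, -0, 1.476, -0.119], TCP at [0.173, 0.601, 0.231] pointing down, gripper open.
Joint ranges: [-3.01, 3.01], [-1.01, 2.22], [0.06, 2.58], [-1.02, 4.17], [0.09, 2.62], [-3.14, 3.14]. Speed limits (rad/s): [2.57, 2.57, 3.14, 3.14, 3.14, 3.14].

INTERFACE

Orientations are given as a unit quaternion [w, x, y, z].
In Python, from plant import manip gives the robot as it stands. The module is installed in compiled form; this text tells all that it offers.
- The arm moves only by the shell command python3 -m crank 'ROWS' [OPENING]. ROWS is JSON, a list of rows, each a list of 4 numbers: the shift along the tool's x, y, z in cm, then the turn about the tool's z in units of 6 degrees (1.0 is 6 degrees). A call has 1 to 10 rows; each row shifts and turns the commanded pose from where the row before left it, along the tool's axes as they then stand; what a row does not reach is not made up. A row lasts 1/12 s, in which the tool goes at most 41.7 mm and 7.16 degrees, less where a joint would pass 70% of its speed; a pose out of reach is approached as far as the arm can. A call with a gripper value outside its range is refused whole. OPENING is the opening, from 0 (shut) to 1 (fully open), set as the call begins (- or left out, the last holds). The fingers move at their own pace and stop on an object; the grip force is fixed at half the most. Time passes only in rows, so rows that do not move let the fingers close. It gives the time, the measured TCP pose, the force and the opening at its end, in the units of the state.
- manip.state(): the state, without advancing time (a new reading comes with each control period).
- manip.grab_frame(name): name is "scene" or "top" or "wrist"; returns a dict with "img" (384x512x3 uint8, red, green, blue), "intrinsics" (3x3 intrinsics, pixels), "position" and "orientation" of the camera in the world. Camera axes: x right, y up, looking along -z (the intrinsics and any distortion apply to the point x, -y, -z); pixel columns grow to the right and rows downward; lengths in m; the calibration is good to about 2 mm. The wrist camera is an equidistant fisheye: a pixel r from the principal point sees the ray r / f radians off the axis. A picture is of the moment at which its call begins. There is no depth.
- manip.job_done(): hands the job in, once; it reports no verdict.
The state is a dict: "time": time; "joint_pos": joint angles; "joint_vel": joint speeds; "joint_efforts": joint torques, N m; "tool_pos": TCP position; "tool_rot": TCP orientation; "contact_force": force on the tool from outside, world axes, zero at the start; "ft_torque": the same for the moment, N m; "gripper_width": opening from 0.0 (shut) to 1.0 (fully open).
Only numpy, scipy, OpenCV 4.12 (cv2) and the standard library are available. Lean on these libraries where they do the work, as an engineer would, in place of code of your own. Each camera call takes 0.05 s, during which the arm holds its last target.

## Working session

There is one attempt and no reset: what is moved stays moved. The work goes in short steps, Python scripts to look and compute and a shell command to move; the robot and the scene stay as the last step left them, time stands still between calls to the robot, and variables do not carry over. Pictures are saved under pics/ and viewed, and the job is handed in when it is done.

```bash
mkdir -p pics; cat > h.py <<'E'
import numpy as np,cv2
from plant import manip
from scipy.spatial.transform import Rotation as R
def cam(n):
    f=manip.grab_frame(n); return f
def save(f,p): cv2.imwrite(p,cv2.cvtColor(f["img"],cv2.COLOR_RGB2BGR))
def q2R(q): return R.from_quat([q[1],q[2],q[3],q[0]]).as_matrix()
def ray(f,u,v):
    K=np.array(f["intrinsics"]); d=np.array([(u-K[0,2])/K[0,0],-(v-K[1,2])/K[1,1],-1.]); return q2R(f["orientation"])@d
def at_z(f,u,v,z):
    d=ray(f,u,v); p=np.array(f["position"]); return p+d*(z-p[2])/d[2]
def proj(f,X):
    K=np.array(f["intrinsics"]); c=q2R(f["orientation"]).T@(np.array(X)-f["position"]); return np.array([K[0,2]+K[0,0]*c[0]/-c[2],K[1,2]+K[1,1]*c[1]/c[2]])
E
python3 - <<'E'
from h import *
import pickle
for n in ("scene","top","wrist"):
    f=cam(n); save(f,f"pics/{n}0.png"); pickle.dump(f,open(n+".pkl","wb")); print(n,f["position"],f["orientation"],f["intrinsics"])
s=manip.state();print(s)
E
```

```text
scene [-0.29534095 -0.48044153  0.572954  ] [ 0.74765251  0.45878475 -0.25826836 -0.40475886] [[393.64640005   0.         251.9093224 ]
 [  0.         393.64640005 189.95520537]
 [  0.           0.           1.        ]]
top [0.25380546 0.00672322 1.33667976] [ 0.70447461  0.06771435 -0.06740404 -0.70326879] [[460.46207904   0.         253.36041731]
 [  0.         460.46207904 190.15031074]
 [  0.           0.           1.        ]]
wrist [0.10433389 0.62018257 0.37375574] [ 0.79083709 -0.11465845 -0.08569614  0.59505152] [[297.31863964   0.         258.41768706]
 [  0.         297.31863964 189.97405383]
 [  0.           0.           1.        ]]
{'time': 0.15, 'joint_pos': array([ 1.17101244e+00,  5.32251187e-02,  1.61398555e+00, -2.90394342e-05,
        1.47598782e+00, -1.18992804e-01]), 'joint_vel': array([-0.00073382, -0.00256436, -0.00371425, -0.00077803,  0.00191199,
        0.00055712]), 'joint_efforts': array([ 5.94620233e-04, -3.94240415e+01, -3.70722699e+01, -9.63460957e-05,
        4.57768561e-03, -1.52241842e-05]), 'tool_pos': array([0.17300967, 0.60007031, 0.23032894]), 'tool_rot': array([ 4.15632288e-04,  7.99097099e-01,  6.01201449e-01, -6.87117800e-04]), 'contact_force': array([-0.3643691 ,  0.43357396,  0.07196969]), 'ft_torque': array([-0.05793942,  0.02464328, -0.00426548]), 'gripper_width': 0.9991106940286308}
```

View pics/scene0.png

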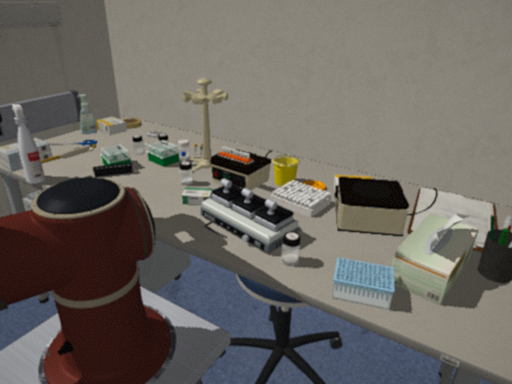

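View pics/top0.png

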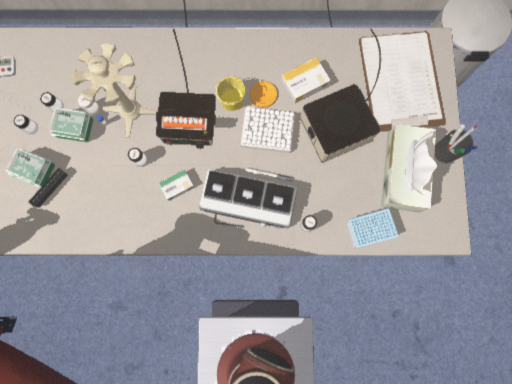

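The warmer is near (248,197) in the top view with the three knobs at about (220,187), (249,194) and (279,201). I'll enlarge that area.

```bash
python3 - <<'E'
from h import *
import pickle
t=pickle.load(open("top.pkl","rb")); s=pickle.load(open("scene.pkl","rb"))
def crop(f,x0,y0,w,h,k,p):
    im=cv2.cvtColor(f["img"],cv2.COLOR_RGB2BGR)[y0:y0+h,x0:x0+w]; cv2.imwrite(p,cv2.resize(im,None,fx=k,fy=k,interpolation=cv2.INTER_CUBIC))
crop(t,190,155,140,90,5.5,"pics/topc.png")
crop(s,180,170,140,105,5.5,"pics/scenec.png")
for u,v in [(220,187),(249,194),(279,201)]: print(at_z(t,u,v,.11))
E
```

```text
[0.50003975 0.09813516 0.11      ]
[0.48083    0.01926727 0.11      ]
[ 0.46173814 -0.06183653  0.11      ]
```

View pics/topc.png

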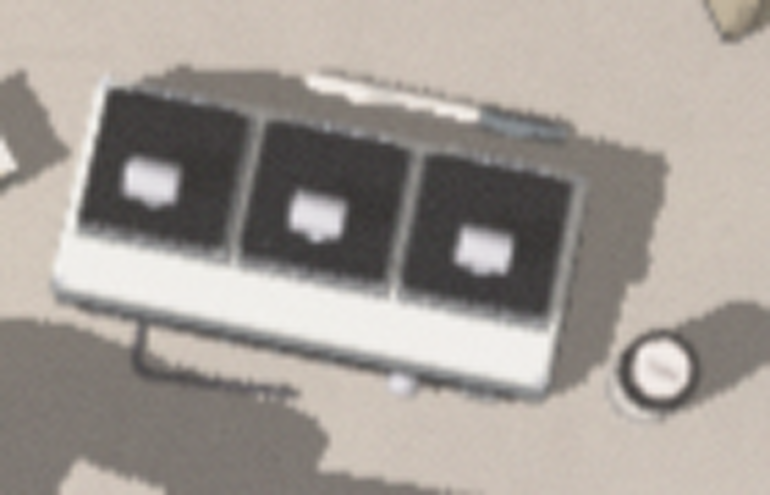

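View pics/scenec.png

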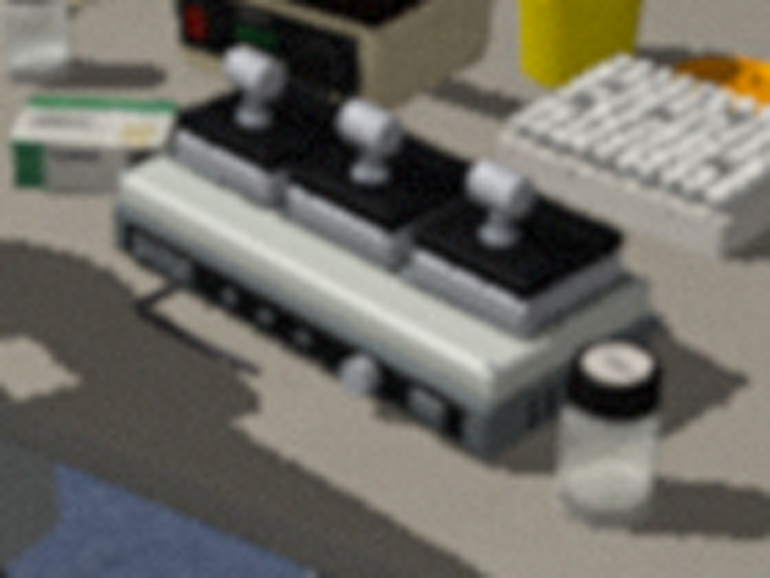

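```bash
python3 - <<'E'
from h import *
import pickle
t=pickle.load(open("top.pkl","rb")); s=pickle.load(open("scene.pkl","rb"))
P=[]
for a,b in zip([(152,183),(318,215),(484,250)],[(254,74),(369,124),(498,190)]):
    ua=[(a[0]+.5)/5.5-.5+190,(a[1]+.5)/5.5-.5+155]; ub=[(b[0]+.5)/5.5-.5+180,(b[1]+.5)/5.5-.5+170]
    p,d=np.array(t["position"]),ray(t,*ua); q,e=np.array(s["position"]),ray(s,*ub)
    l=np.linalg.lstsq(np.c_[d,-e],q-p,rcond=None)[0]; A=p+d*l[0];B=q+e*l[1]
    print((A+B)/2, np.linalg.norm(A-B),at_z(t,*ua,.106),at_z(s,*ub,.104)); P.append(at_z(t,*ua,.106))
P=np.array(P);v=P[0]-P[2];print(np.linalg.norm(v)/2,np.degrees(np.arctan2(-v[0],v[1])))
# box corners top z=.05
for c in [(55,280),(545,385)]:
    print(at_z(t,(c[0]+.5)/5.5-.5+190,(c[1]+.5)/5.5-.5+155,.05))
st=manip.state();print(q2R(st["tool_rot"]))
E
```

```text
[0.49922259 0.10603682 0.10273147] 0.00045745322945812104 [0.49842957 0.10595206 0.106     ] [0.49724205 0.10429203 0.104     ]
[0.4821521  0.02428911 0.10499416] 0.0015879431630975967 [0.48244258 0.02363598 0.106     ] [0.48321142 0.02591956 0.104     ]
[ 0.46517392 -0.05761465  0.10169743] 0.0021009146442848396 [ 0.46503375 -0.05826323  0.106     ] [ 0.46065584 -0.05894572  0.104     ]
0.08378833635220712 -11.495258633722976
[0.45862396 0.15949844 0.05      ]
[ 0.40484312 -0.09175848  0.05      ]
[[ 2.77112692e-01  9.60837238e-01 -5.98390214e-04]
 [ 9.60836096e-01 -2.77113291e-01 -1.49045354e-03]
 [-1.59790515e-03 -1.61931323e-04 -9.99998710e-01]]
```

```bash
python3 -m crank '[[0,0,0,-0.77],[-2.8,2.8,0,0],[-2.8,2.8,0,0],[-2.8,2.8,0,0],[-2.8,2.8,0,0],[-2.8,2.8,0,0],[-2.8,2.8,0,0],[-2.8,2.8,0,0],[-2.8,2.8,0,0],[-2.8,2.8,0,0]]' 0
cat >> h.py <<'E'
def togo(x,y,z):
    s=manip.state(); M=q2R(s["tool_rot"]); d=np.array([x,y,z])-s["tool_pos"]
    print("t",s["time"],"pos",s["tool_pos"].round(4),"F",s["contact_force"].round(2),"w",round(s["gripper_width"],3),"q",s["joint_pos"].round(2))
    print("togo cm",(M.T@d*100).round(2),"turn units",round(-(78.4-np.degrees(np.arctan2(M[1,0],M[0,0])))/6,3))
E
python3 -c "
from h import *
togo(.4984,.1055,.15)"
```

```text
time: 0.98
tool_pos: [0.3705, 0.3017, 0.2311]
tool_rot: [0.0, 0.774, 0.633, 0.0]
contact_force: [0.8, -0.2, -0.2]
gripper_width: 0.003
t 0.9833 pos [0.3705 0.3017 0.2311] F [ 0.84 -0.15 -0.19] w 0.003 q [ 0.53 -0.31  1.94  0.    1.51 -0.84]
togo cm [-16.69  16.43   8.11] turn units 0.025
```

```bash
python3 -m crank '[[-2.7,2.7,0.5,0],[-2.7,2.7,1,0],[-2.7,2.7,1.5,0],[-2.7,2.7,1.5,0],[-2.7,2.7,1.5,0],[-1.6,1.4,1,0],[0,0,0,0],[0,0,0,0],[0,0,0,0]]' 0
python3 - <<'E'
from h import *
togo(.4984,.1055,.15)
f=cam("wrist");save(f,"pics/w1.png")
f=cam("scene");cv2.imwrite("pics/s1.png",cv2.resize(f["img"][140:280,150:340,::-1],None,fx=4,fy=4,interpolation=cv2.INTER_CUBIC))
E
```

```text
time: 1.73
tool_pos: [0.4858, 0.1263, 0.1615]
tool_rot: [-0.0, 0.774, 0.633, 0.0]
contact_force: [0.2, 0.5, 0.5]
gripper_width: 0.003
t 1.7333 pos [0.4858 0.1263 0.1615] F [0.2  0.46 0.47] w 0.003 q [ 0.11 -0.19  1.97  0.    1.37 -1.27]
togo cm [-1.79  1.64  1.15] turn units 0.023
```

View pics/w1.png

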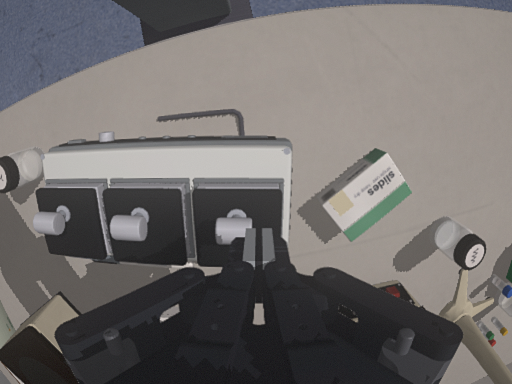

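View pics/s1.png

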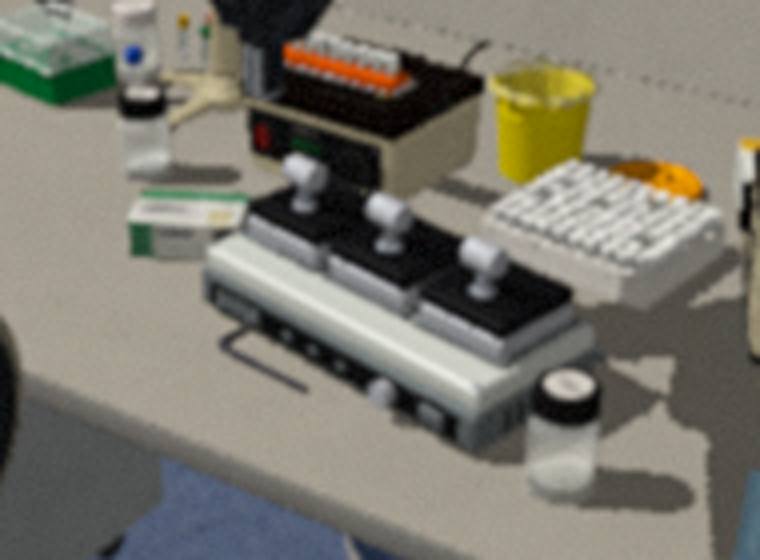

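The wrist view shows the left knob at (235,230), just beside the shut fingertips at (258,240). The carton is clear at (365,195). Next I centre over the knob.

```bash
python3 -m crank '[[-1,1,1,0],[-0.8,0.65,1,0],[0,0,1,0],[0,0,0.8,0],[0,0,0,0],[0,0,0,0]]' 0
python3 - <<'E'
from h import *
togo(.4984,.1055,.114)
f=cam("wrist");cv2.imwrite("pics/w2.png",cv2.resize(f["img"][170:300,170:350,::-1],None,fx=4,fy=4,interpolation=cv2.INTER_CUBIC))
E
```

```text
time: 2.33
tool_pos: [0.4977, 0.105, 0.122]
tool_rot: [-0.001, 0.774, 0.633, -0.001]
contact_force: [-0.2, 0.2, 0.2]
gripper_width: -0.001
t 2.3333 pos [0.4977 0.105  0.122 ] F [-0.23  0.19  0.17] w -0.001 q [ 0.06 -0.13  1.98  0.    1.3  -1.31]
togo cm [0.06 0.06 0.8 ] turn units 0.023
```

View pics/w2.png

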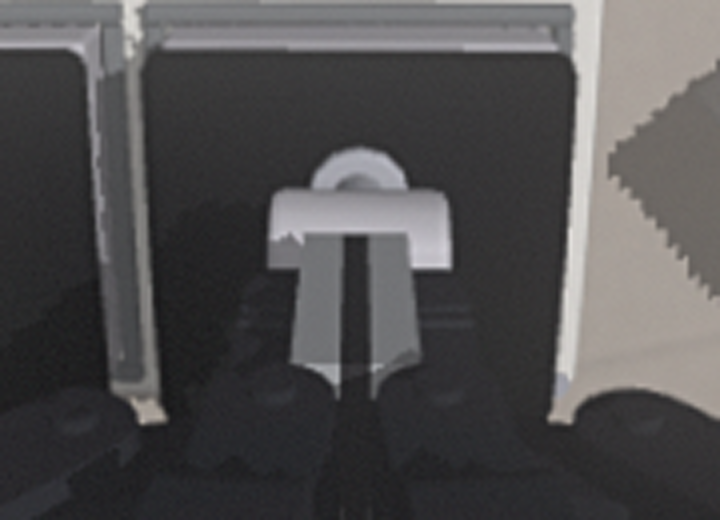

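The tips are centred over the knob. Now I press down in small steps.

```bash
for i in 1; do python3 -m crank '[[0,0,0.6,0],[0,0,0,0],[0,0,0,0]]' 0; done; python3 -m crank '[[0,0,0.1,0],[0,0,0,0]]' 0; python3 -m crank '[[0,0,0.1,0],[0,0,0,0]]' 0
```

```text
time: 2.63
tool_pos: [0.4985, 0.105, 0.1172]
tool_rot: [-0.0, 0.774, 0.633, -0.0]
contact_force: [0.3, -1.0, 0.9]
gripper_width: -0.002
time: 2.8
tool_pos: [0.4987, 0.105, 0.1164]
tool_rot: [0.0, 0.774, 0.633, 0.0]
contact_force: [-0.6, -0.6, 0.7]
gripper_width: -0.001
time: 2.97
tool_pos: [0.4986, 0.1049, 0.1153]
tool_rot: [0.0, 0.774, 0.633, 0.0]
contact_force: [0.6, -1.1, 0.1]
gripper_width: -0.001
```

```bash
python3 -m crank '[[0,0,0.1,0],[0,0,0,0]]' 0; python3 -m crank '[[0,0,0.1,0],[0,0,0,0]]' 0
```

```text
time: 3.13
tool_pos: [0.4986, 0.1049, 0.1141]
tool_rot: [-0.0, 0.774, 0.633, -0.0]
contact_force: [1.0, 0.5, 0.1]
gripper_width: 0.0
time: 3.3
tool_pos: [0.4987, 0.1049, 0.1136]
tool_rot: [-0.0, 0.774, 0.633, -0.0]
contact_force: [-1.5, -0.8, 3.4]
gripper_width: 0.002
```

```bash
python3 -m crank '[[0,0,0.1,0],[0,0,0,0]]' 0; python3 -m crank '[[0,0,0,0],[0,0,0,0]]' 0
```

```text
time: 3.47
tool_pos: [0.4987, 0.1049, 0.113]
tool_rot: [-0.0, 0.774, 0.633, -0.0]
contact_force: [-2.0, -0.6, 5.1]
gripper_width: 0.003
time: 3.63
tool_pos: [0.4987, 0.1049, 0.1129]
tool_rot: [-0.0, 0.774, 0.633, -0.0]
contact_force: [-2.9, 0.7, 4.8]
gripper_width: -0.004
```

```bash
python3 -m crank '[[0,0,0.1,0],[0,0,0,0]]' 0; python3 -m crank '[[0,0,0.1,0],[0,0,0,0]]' 0
```

```text
time: 3.8
tool_pos: [0.4988, 0.105, 0.1128]
tool_rot: [-0.0, 0.774, 0.633, -0.0]
contact_force: [-5.9, 0.1, 9.5]
gripper_width: -0.002
time: 3.97
tool_pos: [0.4988, 0.105, 0.1126]
tool_rot: [-0.0, 0.774, 0.633, -0.0]
contact_force: [-8.4, -0.1, 13.2]
gripper_width: 0.001
```

The left well is firm: 13 N and only about 1 mm of yield. On to the middle one.

```bash
python3 -m crank '[[0,0,-1,0],[0,0,-1,0],[-2.8,0,0,0],[-2.8,0,0,0],[-2.8,0,0,0],[0,0,0,0],[0,0,0,0]]' 0
python3 - <<'E'
from h import *
togo(.4820,.0235,.114)
f=cam("wrist");cv2.imwrite("pics/w3.png",cv2.resize(f["img"][170:300,170:350,::-1],None,fx=4,fy=4,interpolation=cv2.INTER_CUBIC))
E
```

```text
time: 4.55
tool_pos: [0.4821, 0.0216, 0.1306]
tool_rot: [0.0, 0.775, 0.632, 0.0]
contact_force: [0.3, -0.0, -0.2]
gripper_width: -0.003
t 4.55 pos [0.4821 0.0216 0.1306] F [ 0.31 -0.03 -0.21] w -0.003 q [-0.11 -0.21  2.04  0.    1.32 -1.48]
togo cm [ 0.18 -0.05  1.66] turn units -0.003
```

View pics/w3.png

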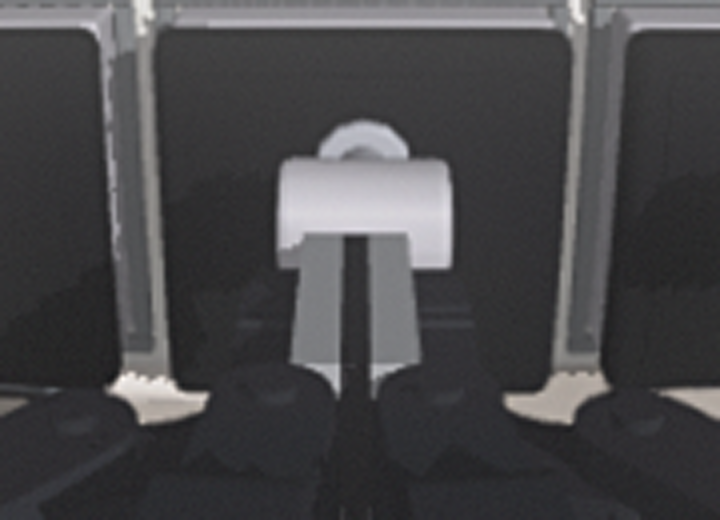

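The tips are centred over the middle knob too, so I press here.

```bash
python3 -m crank '[[0.1,0,0.8,0],[0,0,0.6,0],[0,0,0,0],[0,0,0,0]]' 0;python3 -m crank '[[0,0,0.2,0],[0,0,0,0]]' 0; python3 -m crank '[[0,0,0.1,0],[0,0,0,0]]' 0; python3 -m crank '[[0,0,0.1,0],[0,0,0,0]]' 0
```

```text
time: 4.93
tool_pos: [0.4815, 0.0243, 0.1152]
tool_rot: [-0.001, 0.774, 0.633, -0.001]
contact_force: [0.5, -0.6, 0.4]
gripper_width: -0.0
time: 5.1
tool_pos: [0.4821, 0.0239, 0.1141]
tool_rot: [-0.0, 0.774, 0.633, -0.0]
contact_force: [0.2, 0.5, 0.0]
gripper_width: 0.001
time: 5.27
tool_pos: [0.4823, 0.0237, 0.1135]
tool_rot: [-0.0, 0.774, 0.633, 0.0]
contact_force: [-0.6, 0.2, 0.9]
gripper_width: 0.0
time: 5.43
tool_pos: [0.4823, 0.0236, 0.1126]
tool_rot: [0.0, 0.774, 0.633, 0.0]
contact_force: [-0.8, 0.3, 2.4]
gripper_width: -0.002
```

```bash
python3 -m crank '[[0,0,0.1,0],[0,0,0,0]]' 0;python3 -m crank '[[0,0,0.1,0],[0,0,0,0]]' 0; python3 -m crank '[[0,0,0.1,0],[0,0,0,0]]' 0
```

```text
time: 5.6
tool_pos: [0.4823, 0.0236, 0.1114]
tool_rot: [0.0, 0.774, 0.633, 0.0]
contact_force: [-0.8, 0.6, 2.1]
gripper_width: 0.001
time: 5.77
tool_pos: [0.4823, 0.0236, 0.1103]
tool_rot: [0.0, 0.774, 0.633, 0.0]
contact_force: [-0.1, 2.0, 2.3]
gripper_width: 0.0
time: 5.93
tool_pos: [0.4823, 0.0236, 0.1092]
tool_rot: [0.0, 0.774, 0.633, 0.0]
contact_force: [0.6, 1.7, 2.3]
gripper_width: -0.001
```

The middle well slips under about 2.3 N, so it is the loose one. I push it down to its stop.

```bash
python3 -m crank '[[0,0,0.2,0],[0,0,0,0]]' 0;python3 -m crank '[[0,0,0.2,0],[0,0,0,0]]' 0; python3 -m crank '[[0,0,0.1,0],[0,0,0,0]]' 0
```

```text
time: 6.1
tool_pos: [0.4822, 0.0235, 0.107]
tool_rot: [0.0, 0.774, 0.633, 0.0]
contact_force: [1.5, 1.1, 1.9]
gripper_width: 0.0
time: 6.27
tool_pos: [0.4823, 0.0235, 0.1066]
tool_rot: [-0.0, 0.774, 0.633, -0.0]
contact_force: [-4.1, 0.9, 8.8]
gripper_width: -0.0
time: 6.43
tool_pos: [0.4823, 0.0236, 0.1064]
tool_rot: [-0.0, 0.774, 0.633, -0.0]
contact_force: [-5.5, 1.3, 13.3]
gripper_width: 0.004
```

It has reached its stop, 7 mm down. Next, the right well.

```bash
python3 -m crank '[[0,0,-1.2,0],[0,0,-1.2,0],[-2.8,0,0,0],[-2.8,0,0,0],[-2.8,0,0,0],[0,0,0,0],[0,0,0,0],[0,0,0,0]]' 0
python3 - <<'E'
from h import *
togo(.4655,-.0585,.114)
f=cam("wrist");cv2.imwrite("pics/w4.png",cv2.resize(f["img"][170:300,170:350,::-1],None,fx=4,fy=4,interpolation=cv2.INTER_CUBIC))
E
```

```text
time: 7.1
tool_pos: [0.4655, -0.0586, 0.1285]
tool_rot: [0.0, 0.774, 0.633, 0.0]
contact_force: [-0.2, 0.3, -0.0]
gripper_width: -0.001
t 7.1 pos [ 0.4655 -0.0586  0.1285] F [-0.2   0.29 -0.02] w -0.001 q [-0.28 -0.25  2.07  0.    1.32 -1.65]
togo cm [ 0.01 -0.01  1.45] turn units 0.017
```

View pics/w4.png

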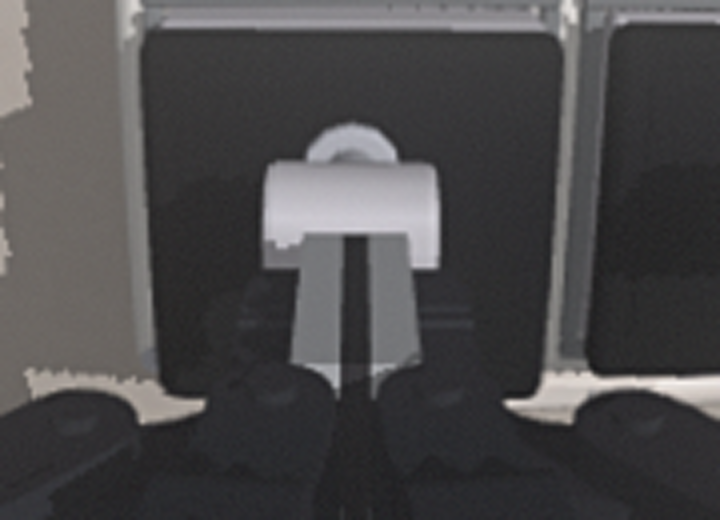

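The tips are centred over the right knob. Tap.

```bash
python3 -m crank '[[0,0,0.7,0],[0,0,0.5,0],[0,0,0,0],[0,0,0,0]]' 0;python3 -m crank '[[0,0,0.2,0],[0,0,0,0]]' 0; python3 -m crank '[[0,0,0.1,0],[0,0,0,0]]' 0; python3 -m crank '[[0,0,0.1,0],[0,0,0,0]]' 0
```

```text
time: 7.48
tool_pos: [0.4649, -0.0581, 0.1153]
tool_rot: [-0.001, 0.774, 0.633, -0.001]
contact_force: [0.1, 0.6, 0.4]
gripper_width: 0.002
time: 7.65
tool_pos: [0.4654, -0.0586, 0.114]
tool_rot: [-0.0, 0.774, 0.633, -0.0]
contact_force: [0.6, -0.1, -0.2]
gripper_width: 0.005
time: 7.82
tool_pos: [0.4656, -0.0587, 0.1136]
tool_rot: [-0.0, 0.774, 0.633, 0.0]
contact_force: [-1.2, 0.6, 2.8]
gripper_width: -0.0
time: 7.98
tool_pos: [0.4656, -0.0587, 0.113]
tool_rot: [-0.0, 0.774, 0.633, 0.0]
contact_force: [-2.8, 1.0, 4.9]
gripper_width: 0.0
```

```bash
python3 -m crank '[[0,0,0.1,0],[0,0,0,0]]' 0; python3 -m crank '[[0,0,0.1,0],[0,0,0,0]]' 0
```

```text
time: 8.15
tool_pos: [0.4656, -0.0587, 0.1128]
tool_rot: [-0.0, 0.774, 0.633, -0.0]
contact_force: [-4.5, 2.1, 8.7]
gripper_width: 0.002
time: 8.32
tool_pos: [0.4657, -0.0588, 0.1126]
tool_rot: [-0.0, 0.774, 0.633, -0.0]
contact_force: [-7.2, 2.1, 14.1]
gripper_width: 0.0
```

The right well is firm too (14 N, about 1 mm). I'll put the shut fingers in front of the middle knob and push it back along its arc. A horizontal push can't pull the insert up.

```bash
python3 -m crank '[[0,0,-1.3,0],[0,0,-1.3,0],[2.8,-1,0,0],[2.8,-1.1,0,0],[2.8,-1.2,0,0],[0,0,0,0],[0,0,0,0],[0,0,0,0]]' 0
python3 - <<'E'
from h import *
togo(.4822-.98*.034,.0237+.199*.034,.095)
f=cam("wrist");cv2.imwrite("pics/w5.png",cv2.resize(f["img"][150:300,150:370,::-1],None,fx=3.6,fy=3.6,interpolation=cv2.INTER_CUBIC))
E
```

```text
time: 8.98
tool_pos: [0.45, 0.0297, 0.1362]
tool_rot: [0.0, 0.774, 0.633, -0.0]
contact_force: [-0.3, -0.1, 0.0]
gripper_width: 0.001
t 8.9833 pos [0.45   0.0297 0.1362] F [-0.29 -0.09  0.04] w 0.001 q [-0.1  -0.31  2.1  -0.    1.35 -1.47]
togo cm [ 0.05 -0.12  4.12] turn units 0.025
```

View pics/w5.png

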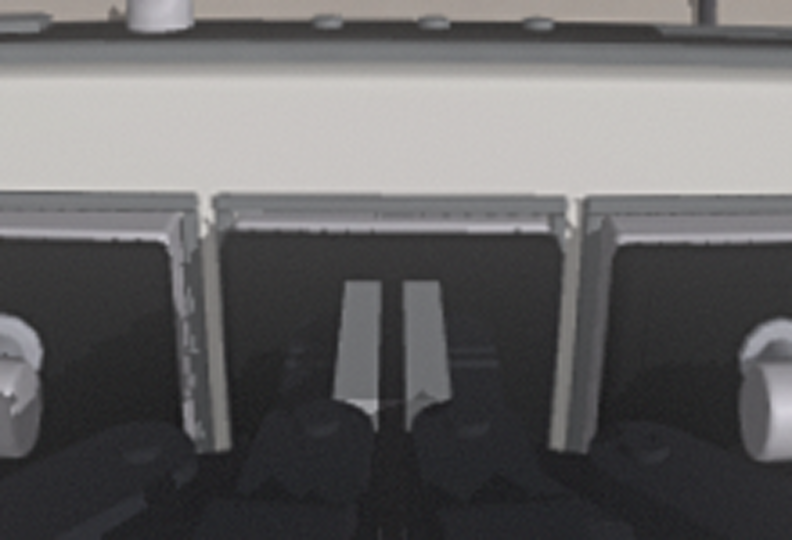

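The middle knob is hidden behind the fingers, which hang over the front half of its lid. Its lid sits visibly lower than the neighbours'. Next I descend.

```bash
python3 -m crank '[[0,-0.1,1,0],[0,0,1,0],[0,0,1,0],[0,0,0.9,0],[0,0,0,0],[0,0,0,0],[0,0,0,0]]' 0
python3 -c "
from h import *
togo(.4822-.98*.021,.0237+.199*.021,.095)"
```

```text
time: 9.62
tool_pos: [0.4489, 0.0302, 0.0972]
tool_rot: [-0.0, 0.774, 0.633, -0.0]
contact_force: [-1.0, 0.1, 0.6]
gripper_width: 0.004
t 9.6167 pos [0.4489 0.0302 0.0972] F [-1.02  0.07  0.57] w 0.004 q [-0.1  -0.26  2.13 -0.    1.27 -1.47]
togo cm [0.02 1.29 0.22] turn units 0.02
```

```bash
python3 -m crank '[[0,0.5,0.3,0],[0,0.3,0,0],[0,0,0,0]]' 0; python3 -m crank '[[0,0.2,0,0],[0,0.1,0,0],[0,0,0,0]]' 0; python3 -m crank '[[0,0.2,0,0],[0,0,0,0]]' 0
```

```text
time: 9.87
tool_pos: [0.4576, 0.0286, 0.0948]
tool_rot: [0.0, 0.774, 0.633, 0.0]
contact_force: [-0.5, -0.7, -0.6]
gripper_width: 0.001
time: 10.12
tool_pos: [0.4599, 0.0281, 0.0945]
tool_rot: [0.0, 0.774, 0.633, 0.0]
contact_force: [0.1, 0.4, 0.7]
gripper_width: 0.002
time: 10.28
tool_pos: [0.4618, 0.0277, 0.0944]
tool_rot: [0.0, 0.774, 0.633, 0.0]
contact_force: [-0.4, -0.2, 0.1]
gripper_width: -0.002
```

```bash
python3 -m crank '[[0,0.2,0,0],[0,0,0,0]]' 0; python3 -m crank '[[0,0.2,-0.1,0],[0,0,0,0]]' 0; python3 -m crank '[[0,0.2,-0.2,0],[0,0,0,0]]' 0
```

```text
time: 10.45
tool_pos: [0.4628, 0.0275, 0.0942]
tool_rot: [-0.001, 0.774, 0.633, -0.001]
contact_force: [-3.5, 2.2, 3.5]
gripper_width: 0.004
time: 10.62
tool_pos: [0.4632, 0.0274, 0.0947]
tool_rot: [-0.003, 0.774, 0.633, -0.002]
contact_force: [-9.1, 1.6, 4.0]
gripper_width: -0.002
time: 10.78
tool_pos: [0.4647, 0.0271, 0.0966]
tool_rot: [-0.003, 0.774, 0.633, -0.003]
contact_force: [-11.0, 2.0, 6.0]
gripper_width: -0.002
```

The force balance fits friction: the knob rises faster than the finger does. I'll raise the tool more steeply along the arc.

```bash
python3 -m crank '[[0,0,-0.15,0],[0,0,-0.15,0],[0,0,0,0]]' 0; python3 -m crank '[[0,0.2,-0.3,0],[0,0.2,-0.3,0],[0,0,0,0]]' 0
```

```text
time: 11.03
tool_pos: [0.4669, 0.0267, 0.1001]
tool_rot: [-0.001, 0.774, 0.633, -0.0]
contact_force: [-3.8, 0.6, 1.7]
gripper_width: 0.003
time: 11.28
tool_pos: [0.4723, 0.0255, 0.1072]
tool_rot: [0.001, 0.774, 0.633, 0.001]
contact_force: [-0.9, -0.1, -0.5]
gripper_width: -0.002
```

```bash
python3 -m crank '[[0,0.3,0,0],[0,0.3,-0.1,0],[0,0,0,0]]' 0; python3 - <<'E'
from h import *
togo(.4822,.0237,.1)
f=cam("scene");cv2.imwrite("pics/s2.png",cv2.resize(f["img"][160:260,190:310,::-1],None,fx=6,fy=6,interpolation=cv2.INTER_CUBIC))
E
```

```text
time: 11.53
tool_pos: [0.4757, 0.0249, 0.109]
tool_rot: [-0.003, 0.774, 0.633, -0.002]
contact_force: [-16.7, 2.2, 16.2]
gripper_width: 0.004
t 11.5333 pos [0.4757 0.0249 0.109 ] F [-16.69   2.19  16.25] w 0.004 q [-0.1  -0.2   2.06  0.    1.29 -1.48]
togo cm [0.01 0.67 0.9 ] turn units 0.024
```

View pics/s2.png

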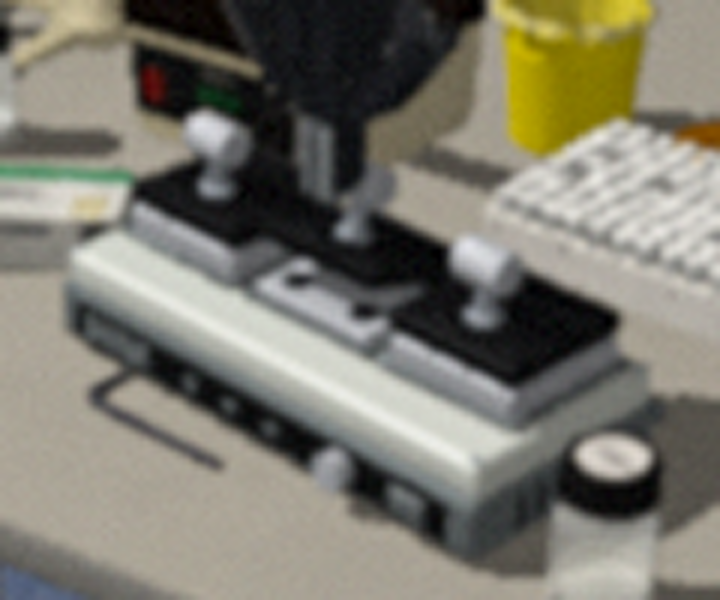

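The lid is opening, but the tip now sits on the upper front of the barrel and wedges there. I'll back off, go lower under the barrel's belly, and follow a rolling arc.

```bash
python3 -m crank '[[0,-1,0,0],[0,-1,0.5,0],[0,0,0.9,0],[0,0,0,0],[0,0,0,0],[0,0,0,0]]' 0; python3 -c "
from h import *
togo(.4625,.0276,.089)"
```

```text
time: 12.08
tool_pos: [0.4583, 0.0284, 0.0934]
tool_rot: [0.0, 0.774, 0.633, 0.0]
contact_force: [0.1, 0.4, -0.0]
gripper_width: 0.001
t 12.0833 pos [0.4583 0.0284 0.0934] F [ 0.14  0.42 -0.01] w 0.001 q [-0.1  -0.23  2.12 -0.    1.25 -1.47]
togo cm [0.01 0.42 0.44] turn units 0.021
```

```bash
python3 -m crank '[[0,0,0.45,0],[0,0.4,0,0],[0,0,0,0]]' 0; python3 -m crank '[[0,0.24,-0.2,0],[0,0.24,-0.33,0],[0,0.24,-0.33,0],[0,0,0,0]]' 0
```

```text
time: 12.33
tool_pos: [0.4622, 0.0276, 0.0887]
tool_rot: [0.0, 0.774, 0.633, 0.0]
contact_force: [-0.3, 0.0, 0.3]
gripper_width: 0.0
time: 12.67
tool_pos: [0.4692, 0.0261, 0.0983]
tool_rot: [0.0, 0.774, 0.633, 0.0]
contact_force: [-2.8, -0.1, 0.6]
gripper_width: 0.003
```

Smooth this time: only 2.8 N, horizontal. Continuing along the arc.

```bash
python3 -m crank '[[0,0.29,-0.28,0],[0,0.29,-0.28,0],[0,0.29,-0.28,0],[0,0,0,0]]' 0; python3 -m crank '[[0,0.32,-0.23,0],[0,0.32,-0.23,0],[0,0.32,-0.23,0],[0,0,0,0]]' 0; python3 - <<'E'
from h import *
togo(.4822,.0237,.1)
f=cam("scene");cv2.imwrite("pics/s3.png",cv2.resize(f["img"][160:260,190:310,::-1],None,fx=6,fy=6,interpolation=cv2.INTER_CUBIC))
E
```

```text
time: 13.0
tool_pos: [0.4778, 0.0244, 0.1069]
tool_rot: [0.0, 0.774, 0.633, 0.0]
contact_force: [-4.4, 0.1, 1.7]
gripper_width: 0.003
time: 13.33
tool_pos: [0.4873, 0.0224, 0.1137]
tool_rot: [0.001, 0.774, 0.633, 0.0]
contact_force: [-4.8, -0.0, 4.0]
gripper_width: 0.001
t 13.3333 pos [0.4873 0.0224 0.1137] F [-4.76 -0.04  3.98] w 0.001 q [-0.11 -0.18  2.04 -0.    1.28 -1.48]
togo cm [ 0.02 -0.53  1.37] turn units 0.021
```

View pics/s3.png

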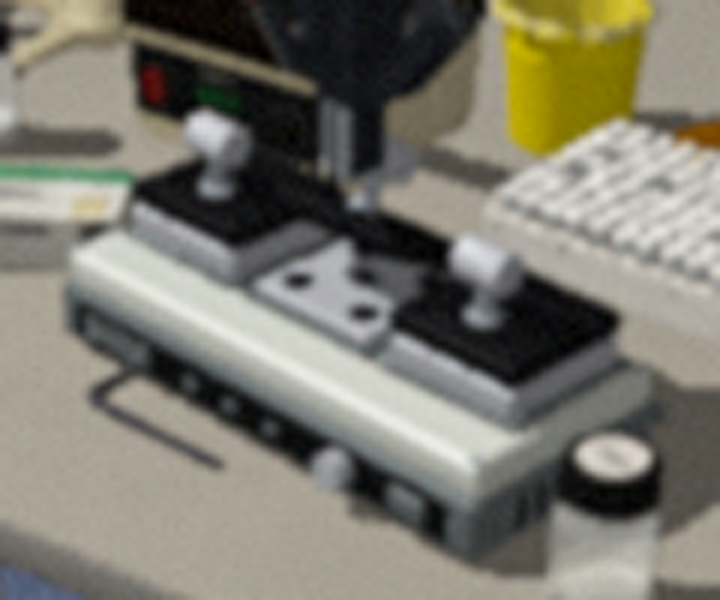

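The lid is at about 30° with the fingertip against the barrel, and both other lids are shut. I keep going.

```bash
python3 -m crank '[[0,0.34,-0.2,0],[0,0.34,-0.19,0],[0,0.34,-0.19,0],[0,0,0,0]]' 0; python3 -m crank '[[0,0.36,-0.12,0],[0,0.36,-0.12,0],[0,0.36,-0.1,0],[0,0,0,0]]' 0; python3 - <<'E'
from h import *
togo(.4822,.0237,.1)
f=cam("scene");cv2.imwrite("pics/s4.png",cv2.resize(f["img"][160:260,190:310,::-1],None,fx=6,fy=6,interpolation=cv2.INTER_CUBIC))
E
```

```text
time: 13.72
tool_pos: [0.4972, 0.0205, 0.1186]
tool_rot: [0.0, 0.774, 0.633, 0.0]
contact_force: [-2.6, 0.7, 0.5]
gripper_width: -0.002
time: 14.05
tool_pos: [0.5078, 0.0183, 0.122]
tool_rot: [0.0, 0.774, 0.633, 0.0]
contact_force: [-2.4, 0.1, 0.6]
gripper_width: -0.002
t 14.05 pos [0.5078 0.0183 0.122 ] F [-2.41  0.1   0.59] w -0.002 q [-0.11 -0.14  1.98  0.    1.29 -1.48]
togo cm [ 0.02 -2.62  2.2 ] turn units 0.02
```

View pics/s4.png

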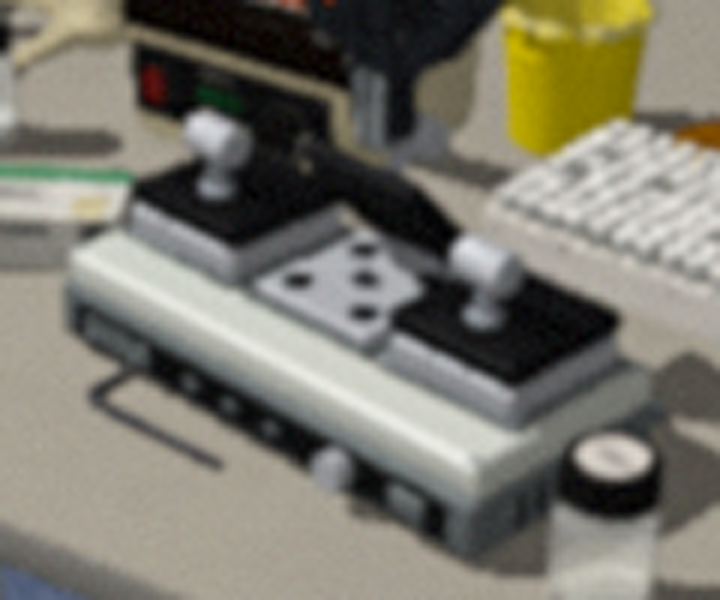

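```bash
python3 -m crank '[[0,0.25,-0.05,0],[0,0.25,-0.04,0],[0,0,0,0],[0,0,0,0],[0,0,0,0],[0,0,0,0],[0,0,0,0],[0,0,0,0]]' 0; python3 - <<'E'
from h import *
togo(.4822,.0237,.1)
f=cam("wrist");save(f,"pics/w6.png")
f=cam("scene");cv2.imwrite("pics/s5.png",cv2.resize(f["img"][130:280,160:360,::-1],None,fx=4,fy=4,interpolation=cv2.INTER_CUBIC))
E
```

```text
time: 14.77
tool_pos: [0.512, 0.0175, 0.1228]
tool_rot: [-0.0, 0.774, 0.633, -0.0]
contact_force: [-2.6, 0.5, 0.4]
gripper_width: -0.003
t 14.7667 pos [0.512  0.0175 0.1228] F [-2.61  0.49  0.37] w -0.003 q [-0.11 -0.13  1.97  0.    1.29 -1.48]
togo cm [ 0.01 -3.04  2.28] turn units 0.022
```

View pics/w6.png

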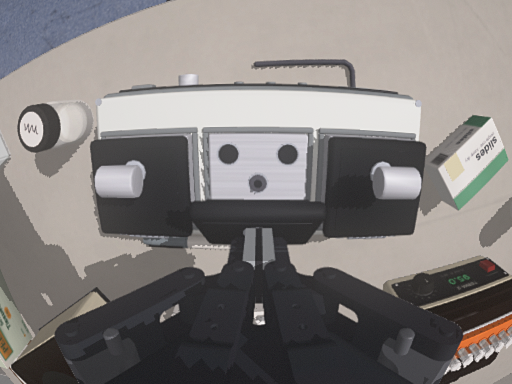

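View pics/s5.png

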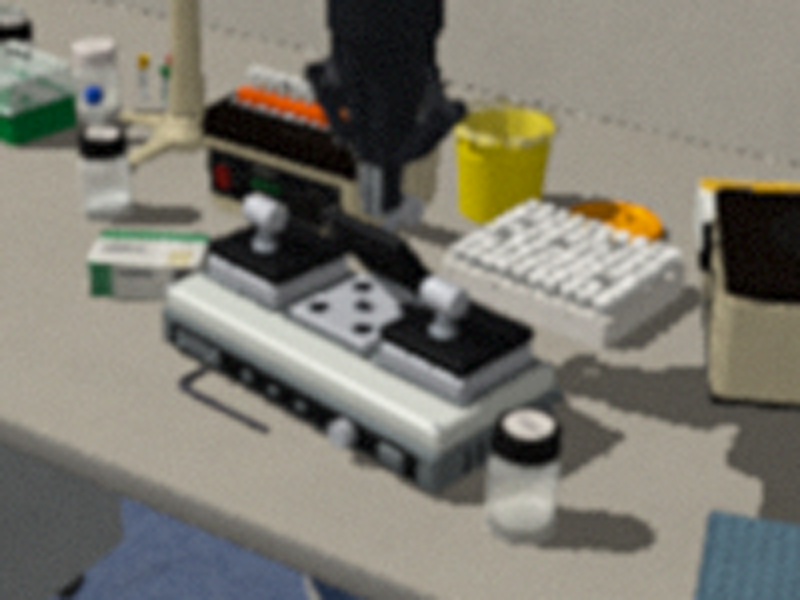

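The middle lid stands at about 0.93 rad, held by a steady 2.6 N push. The screw plate is exposed at (258,183) in the wrist view, the other lids are shut and nothing else has moved. I'm handing in.

```bash
python3 -c "
from plant import manip
print(manip.job_done()); s=manip.state(); print(s['time'],s['tool_pos'],s['contact_force'])"
```

```text
the job is handed in; nothing more can be done
None
the job is handed in; nothing more can be done
```

The loose insert is in the middle well, and its lid is now held open by the shut fingertips. I tapped left, middle, right:

| Well | Result of the tap |
|---|---|
| Left | Firm: about 1 mm at 13 N |
| Middle | Slipped about 7 mm down to its stop at about 2.3 N |
| Right | Firm: about 1 mm at 14 N |

I opened the lid by pushing the knob back along its arc from the front. My first push got too high on the knob and wedged at about 17 N, so I backed off, let the lid fall shut and tried again from lower down. The second push stayed between about 2.5 and 6 N.

**Last checks before handing in (about 14.8 s):**
- **Lid angle:** about 0.93 rad, worked out from the fingertip position rather than measured directly.
- **Holding force:** 2.6 N, with the arm standing still.
- **Insert:** I did not measure it again after opening. Once contact was made, every push reading on the knob was horizontal or downward, apart from one of about 0.5 N upward, far below the 13 N needed to lift it.
- **Other lids and objects:** the last pictures show both firm lids shut. The hex key, carton, jars, tip rack and pen show no visible shift where they are in view; the far-right rack is only partly in frame, and I did not measure any distances.

No check failed. The hand-in gave no verdict, and I could not read the robot's state after it.

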